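Put two mixed-up coolant filter elements right and close their bowls

TASK

The two filter elements of the saw's coolant line were fitted on each other's heads. Swap them, so that each stands fully down on the head of its own colour (park one upright on a free spot of the bench meanwhile, and never lay an element over), then put the bowl of the same colour over each, down onto the head, and turn it clockwise to its stop so that its ears are locked under the claws. Leave the mug, oil bottle and screw jar where they are.

Things in the scene. Friction and masses are not known exactly. Their poses are not given: they have to be found in the camera images.
- blue_head: blue block 132x90x16 mm, fixed, brass barbs at ±y; origin: underside centre, z up. Boss 58 wide, 9 high, tapered; elements seat on it at z 25 over a pin 18 wide, 10 at its tip (z 41). At ±x a steel claw overhangs inwards: 34 wide (y), 42 to 64 from the axis, z 25.4 to 30, end stop at its clockwise edge: a bowl's ears enter turning clockwise from above. Holds the orange element at first
- orange_head: orange block 132x90x16 mm, fixed, brass barbs at ±y; origin: underside centre, z up. Boss 58 wide, 9 high, tapered; elements seat on it at z 25 over a pin 18 wide, 10 at its tip (z 41). At ±x a steel claw overhangs inwards: 34 wide (y), 42 to 64 from the axis, z 25.4 to 30, end stop at its clockwise edge: a bowl's ears enter turning clockwise from above. Holds the blue element at first
- blue_element: cream pleated filter element with blue end caps: upright cylinder 40 mm across, 60 mm high, loose, 60 g, flat closed top; open below with a bore 26 mm across, 54 mm deep, that slips over a head's pin. Origin: centre of its underside; z up. Stands firmly on the bench too. Starts on the orange head; belongs on the blue head, origin 25 mm above the head's
- orange_element: cream pleated filter element with orange end caps: upright cylinder 40 mm across, 60 mm high, loose, 60 g, flat closed top; open below with a bore 26 mm across, 54 mm deep, that slips over a head's pin. Origin: centre of its underside; z up. Stands firmly on the bench too. Starts on the blue head; belongs on the orange head, origin 25 mm above the head's
- blue_bowl: clear bell, blue cap and foot, 160 g, mouth down on bench; origin: mouth centre, z up. 73 mm wide, 64 inside, 73 deep, cap top z 79; grip bar on it 50 (x) x14 (y) to z 108. Two ears 20 wide, 6 thick at foot, ±x to 50. Lower over element, bar 65-90 deg anticlockwise (from above) of head x, until on the block (16 above head origin); turn clockwise, light friction, to the stop: bar along head x
- orange_bowl: clear bell, orange cap and foot, 160 g, mouth down on bench; origin: mouth centre, z up. 73 mm wide, 64 inside, 73 deep, cap top z 79; grip bar on it 50 (x) x14 (y) to z 108. Two ears 20 wide, 6 thick at foot, ±x to 50. Lower over element, bar 65-90 deg anticlockwise (from above) of head x, until on the block (16 above head origin); turn clockwise, light friction, to the stop: bar along head x
- mug: white mug with a handle, about 82 mm across and 94 mm high, loose; bystander, leave alone. Origin at its underside.
- oil_bottle: red-brown oil bottle with a yellow nozzle, 52 mm across, 158 mm high, loose; bystander, leave alone. Origin at its underside.
- screw_jar: glass jar of screws with a gold lid, 66 mm across, 102 mm high, loose; bystander, leave alone. Origin at its underside.
There are look-alikes about, which are no part of the job. Leave any turquoise look-alike of the blue_element alone.

How it is judged (in metres and radians):
At the end, for the whole second after the job is handed in: Each element stands on the head of its own colour (8 mm of its axis, under 4 mm off its seat, tilt under 7 degrees), under the bowl of that colour, which is down on the block (7 mm, 3.5 mm, 4.5 degrees) and turned home (grip bar within 14 degrees of the head's x axis); all at rest (horizontal distance between blue_element and blue_head below 0.008 m and z of blue_element in the frame of blue_head below 0.029 m and angle between each of blue_element, orange_element's own z axis and vertical below 0.12 rad and horizontal distance between blue_bowl and blue_head below 0.007 m and z of blue_bowl in the frame of blue_head below 0.0195 m and angle between each of blue_bowl, orange_bowl's own z axis and vertical below 0.08 rad and angle between the x axis of blue_bowl and the x axis of blue_head, either way round below 0.25 rad and linear speed of each of blue_element, blue_bowl, orange_element, orange_bowl below 0.02 m/s and angular speed of each of blue_bowl, orange_bowl below 0.1 rad/s and horizontal distance between orange_element and orange_head below 0.008 m and z of orange_element in the frame of orange_head below 0.029 m and horizontal distance between orange_bowl and orange_head below 0.007 m and z of orange_bowl in the frame of orange_head below 0.0195 m and angle between the x axis of orange_bowl and the x axis of orange_head, either way round below 0.25 rad); the robot touches nothing.
It fails at once if the mug knocked or shifted by more than 30 mm (distance of mug from where it was at the start of the episode above 0.03 m).
It fails at once if the oil bottle knocked or shifted by more than 30 mm (distance of oil_bottle from where it was at the start of the episode above 0.03 m).
It fails at once if the screw jar knocked or shifted by more than 30 mm (distance of screw_jar from where it was at the start of the episode above 0.03 m).
It fails at once if the blue element tipped over (more than 45 degrees) (angle between blue_element's own z axis and vertical above 0.785 rad).
It fails at once if the orange element tipped over (more than 45 degrees) (angle between orange_element's own z axis and vertical above 0.785 rad).
It also fails if it takes over 141 s, if anything falls off the work surface, if the arm or the gripper's body presses on something with over 40 N, if the wrist force passes 120 N, or if a joint passes its speed limit or range.

ROBOT

A 7-joint arm with a two-finger parallel gripper is mounted at the origin on a cart in front of the work surface, level with it; the furniture and walls round the work are solid. World frame = base frame: x ahead of the robot, y to its left, z up, the work surface at z = 0. Lengths are in mm, angles in degrees, forces in N, time in s.
With the tool pointing down it reaches from about 350 to 900 mm from the base axis. Payload 7.2 kg.
Tool frame: the origin (TCP) lies at the very end of the fingers, on their centre line; the grasp point (between the pads) lies 19 mm behind it (grasp_offset is the distance from the TCP to the grasp point, in mm); z points along the fingers, y is the line along which they close (so a half turn about z gives the same grasp; the last joint's range is limited). The gripper opens to 85 mm and grips with 20 to 120 N. Pads are 22 mm wide; open, the fingers measure 114 mm over their backs; the gripper's body (76 mm by 85 mm) begins 54 mm behind the grasp point. The pads swing forward as they close: fully open they stand 13 mm farther back than shut.
Start: joints at [-68.766, 23.554, -0.728, 91.456, 0.321, 64.991, -4.71], TCP at [265.543, 565.788, 231.297] pointing down, gripper open.
Joint ranges: [-169.25, 169.25], [-16.82, 113.86], [-84.01, 82.57], [7.8, 145.47], [-59.2, 239.2], [7.22, 106.19], [-163.78, 163.78]. Speed limits (degrees/s): [136.94, 136.94, 172.46, 172.46, 180, 180, 180].

INTERFACE

Orientations are given as a 3x3 rotation matrix whose columns are the frame's x, y, z axes.
In Python, from bench import read_state, camera, finish_job, grasp_offset gives the robot as it stands.
- The arm moves only by the tool apply_moves, never from a script. Its argument "rows" is a list that holds one entry, the list of rows, each a list of 4 numbers: the shift along the world's x, y, z in units of 0.4 m (1.0 is 0.4 m), then the turn about the world's z in units of 180 degrees (1.0 is 180 degrees). A call has 1 to 10 rows; each row is the pose to reach, as a shift and turn from the pose commanded when the call began, turning the shorter way round; what a row does not reach only later rows make up. A row lasts 1/12 s, in which the tool goes at most 41.7 mm and 7.16 degrees, less where a joint would pass 70% of its speed; a pose out of reach is approached as far as the arm can. A call with a number of a shift or a turn outside -1 to 1 is refused whole. A call with a gripper value outside its range is refused whole. "hand" is the closure, from -1 (fully open) to 1 (shut), set as the call begins (left out, the last holds). The fingers move at their own pace and stop on an object; "squeeze" is the grip in N (left out, the last holds). Time passes only in rows, so rows that repeat a pose let the fingers close. It gives the time, the measured TCP pose, the force, the opening and the grip force at its end, in the units of the state.
- read_state(): the state, without advancing time (a new reading comes with each control period).
- camera(name): name is "side" or "top"; returns a dict with "img" (400x640x3 uint8, red, green, blue), "mtx" (3x3 intrinsics, pixels), "R" (3x3) and "t" (3): a world point X has camera coordinates R X + t. Camera axes: x right, y down, z forward; pixel columns grow to the right and rows downward; lengths in mm; the calibration is good to about 2 mm. A picture is of the moment at which its call begins. There is no depth.
- finish_job(): hands the job in; it is judged then, once.
The state is a dict: "time_s": time; "joints": joint angles; "joint_velocities": joint speeds; "joint_efforts": joint torques, N m; "eef_pos": TCP position; "tool_rot": TCP orientation; "wrist_force": force on the tool from outside, world axes, zero at the start; "ft_torque": the same for the moment, N m; "opening": finger opening in mm; "finger_force": force on a finger pad.
Only numpy, scipy, OpenCV 4.12 (cv2) and the standard library are available. Lean on these libraries where they do the work, as an engineer would, in place of code of your own. Each camera call takes 0.05 s, during which the arm holds its last target. There are 200 camera calls.

## Working session

There is one attempt and no reset: what is moved stays moved. The work goes in short steps, Python scripts to look and compute and a tool call to move; the robot and the scene stay as the last step left them, time stands still between calls to the robot, and variables do not carry over. Pictures are saved under pics/ and viewed, at most 14 in all, crops included, and the job is handed in when it is done.

Besides the shell and the picture viewer there is one more tool, called after "Call:" as a command line: name --argument value ..., lists and objects as JSON in quotes. apply_moves: Moves the arm, as the interface text tells. Its arguments: {"type":"object","properties":{"rows":{"type":"array"},"hand":{"type":"number"},"squeeze":{"type":"number"}},"required":["rows"]}

```bash
mkdir -p pics; ls
python3 - <<'E'
from bench import *
import cv2
for n in("top","side"):
    c=camera(n); cv2.imwrite(f"pics/{n}0.png",cv2.cvtColor(c["img"],cv2.COLOR_RGB2BGR))
    print(n,c["mtx"].tolist() if hasattr(c["mtx"],"tolist") else c["mtx"],c["R"],c["t"])
s=read_state();print(s, grasp_offset)
E
```

```text
pics
top [[447.3973192006576, 0.0, 314.38399605983136], [0.0, 447.3973192006576, 188.16387118775407], [0.0, 0.0, 1.0]] [[ 2.80831073e-02 -9.99597652e-01  3.98407369e-03]
 [-9.90320426e-01 -2.83640072e-02 -1.35871033e-01]
 [ 1.35929370e-01 -1.29828745e-04 -9.90718522e-01]] [ 119.18881511  510.96356661 1209.07393073]
side [[479.3392659145304, 0.0, 316.24923968225386], [0.0, 479.3392659145304, 198.9595912677207], [0.0, 0.0, 1.0]] [[ 0.78000665 -0.62574926 -0.00524327]
 [-0.49845741 -0.616226   -0.60975874]
 [ 0.37832504  0.47822942 -0.79256974]] [-334.13794965  389.10259608 1172.79484393]
{'time_s': 0.1, 'joints': array([-68.76416959,  23.59540459,  -0.72882226,  91.49962456,
         0.32240303,  64.99052887,  -4.70951591]), 'joint_velocities': array([ 0.12615416, -0.04643755,  0.01185194, -0.20273067, -0.04620656,
        0.00619791, -0.00062686]), 'joint_efforts': array([ 2.44684255e-03, -6.01833057e+01,  6.84066731e-01, -3.00088477e+01,
        1.40200934e-02,  6.45403139e-03,  3.07667551e-05]), 'eef_pos': array([265.39985802, 565.35386426, 230.5347985 ]), 'tool_rot': array([[-9.05267100e-01,  4.24842585e-01, -5.04682436e-04],
       [ 4.24842867e-01,  9.05266076e-01, -1.36736488e-03],
       [-1.24042944e-04, -1.45224118e-03, -9.99998938e-01]]), 'wrist_force': array([ 0.28263353,  0.62992113, -0.82249134]), 'ft_torque': array([-0.00596077, -0.06181511,  0.00874967]), 'finger_force': 0.0, 'opening': 85.75190167434747} 18.700000000000003
```

View pics/top0.png

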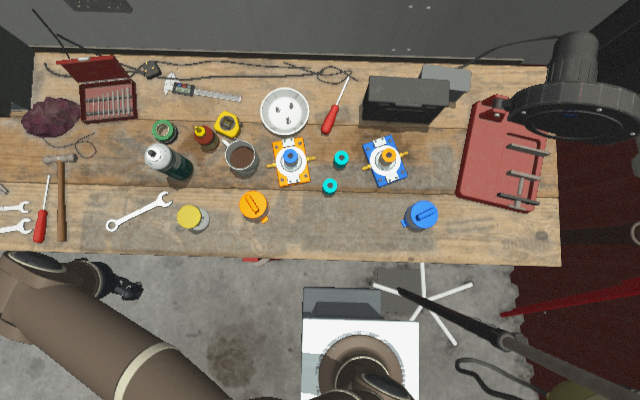

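View pics/side0.png

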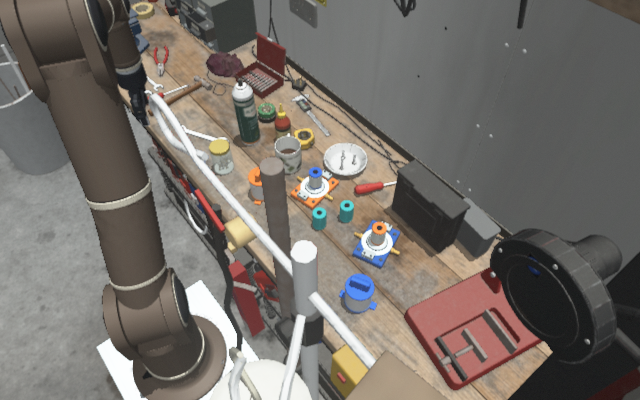

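The top view shows the orange head at (291,160) with the blue element on it and the blue head at (385,160) with the orange element. The orange bowl is at (253,206) and the blue bowl at (423,215). The turquoise decoys are at (340,157) and (330,186).

```bash
cat > h.py <<'E'
from bench import *
import cv2, numpy as np
def shot(n,name=None,crop=None,s=4):
    c=camera(n)
    if name:
        im=c["img"]
        if crop: x0,y0,x1,y1=crop; im=im[y0:y1,x0:x1]
        im=cv2.resize(im,None,fx=s,fy=s,interpolation=cv2.INTER_CUBIC)
        cv2.imwrite(f"pics/{name}.png",cv2.cvtColor(im,cv2.COLOR_RGB2BGR))
    return c
def ray(c,uv,z):
    "pixel -> world at height z"
    d=c["R"].T@np.linalg.inv(c["mtx"])@np.array([uv[0],uv[1],1.]); o=-c["R"].T@c["t"]
    return (o+d*(z-o[2])/d[2])
def proj(c,X):
    p=c["mtx"]@(c["R"]@np.array(X,float)+c["t"]); return p[:2]/p[2]
def mask(c,col):
    h=cv2.cvtColor(c["img"],cv2.COLOR_RGB2HSV)
    lo,hi={"orange":((8,170,120),(20,255,255)),"blue":((104,150,80),(118,255,255))}[col]
    return cv2.inRange(h,lo,hi)
def blobs(c,col,roi,mn=25):
    m=mask(c,col); x0,y0,x1,y1=roi; k=np.zeros_like(m); k[y0:y1,x0:x1]=m[y0:y1,x0:x1]
    n,l,st,ce=cv2.connectedComponentsWithStats(k)
    return [(st[i].tolist(),ce[i].round(1).tolist()) for i in range(1,n) if st[i,4]>=mn]
E
python3 - <<'E'
from h import *
c=shot("top","top1",(230,125,450,240),3.6)
for k in("orange","blue"):
    for b in blobs(c,k,(230,125,450,240)): print("top",k,b)
c=shot("side","side1",(230,150,420,320),3.5)
for k in("orange","blue"):
    for b in blobs(c,k,(230,150,420,320)): print("side",k,b)
E
```

```text
top orange ([298, 137, 8, 18, 26], [302.2, 143.9])
top orange ([272, 141, 10, 17, 39], [275.4, 146.7])
top orange ([297, 164, 13, 20, 40], [305.3, 177.0])
top orange ([277, 170, 13, 17, 39], [281.2, 180.9])
top orange ([241, 192, 19, 23, 109], [251.3, 202.8])
top orange ([241, 208, 25, 11, 34], [253.2, 214.8])
top blue ([385, 135, 12, 14, 70], [389.9, 141.2])
top blue ([363, 142, 12, 20, 107], [368.3, 149.1])
top blue ([283, 149, 14, 14, 130], [289.8, 155.8])
top blue ([397, 161, 10, 19, 93], [401.3, 171.9])
top blue ([372, 170, 16, 17, 112], [379.5, 179.2])
top blue ([411, 201, 27, 27, 585], [423.7, 214.1])
top blue ([401, 219, 7, 8, 35], [403.9, 222.5])
side blue ([309, 168, 12, 9, 75], [314.7, 172.1])
side blue ([390, 229, 9, 15, 57], [393.7, 235.0])
side blue ([354, 243, 9, 13, 50], [358.2, 249.7])
side blue ([372, 253, 16, 13, 89], [379.2, 259.3])
side blue ([345, 274, 29, 26, 566], [359.4, 286.8])
side blue ([370, 302, 6, 8, 30], [372.5, 305.3])
```

View pics/top1.png

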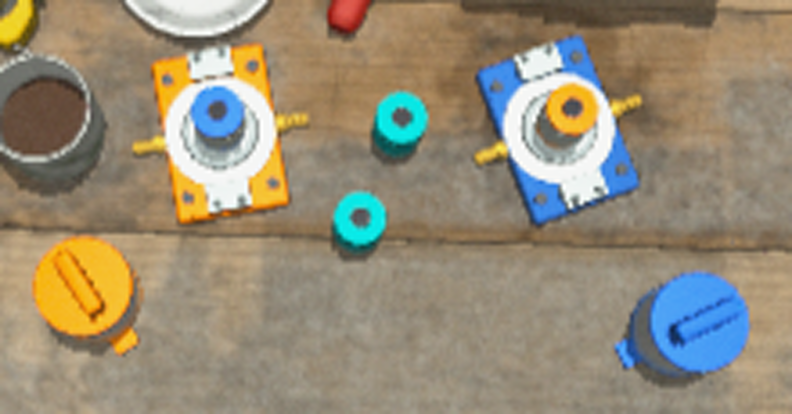

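View pics/side1.png

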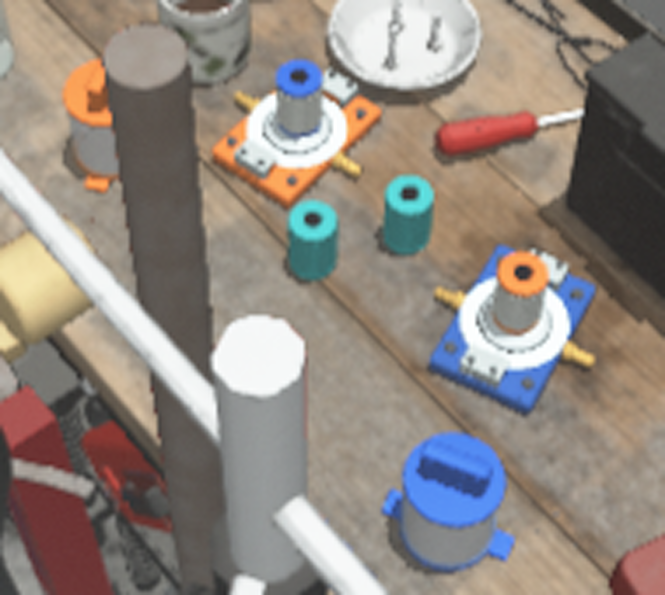

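Run:
```python
from h import *
t=camera("top"); s=camera("side")
for n,c in(("top",t),("side",s)): print(n,"cam",(-c["R"].T@c["t"]).round())
def tz(p,z): return ray(t,(p[0]/3.6+230-.4,p[1]/3.6+125-.4),z)[:2].round(1)
def sz(p,z): return ray(s,(p[0]/3.5+230-.4,p[1]/3.5+150-.4),z)[:2].round(1)
for k,q in (("orange",[(153,62),(262,45),(289,204),(180,222)]),("blue",[(477,72),(581,38),(638,186),(538,224)])):
    w=np.array([tz(p,16) for p in q]); 
    xa=(w[0]+w[1]-w[2]-w[3])/2; ya=(w[0]+w[3]-w[1]-w[2])/2
    print(k,"head c",w.mean(0),"len",np.linalg.norm(xa),np.linalg.norm(ya),"yaw",np.degrees(np.arctan2(xa[1],xa[0])),np.degrees(np.arctan2(-ya[0],ya[1])))
    # mask-based
    m=mask(t,k); roi=(262,130,325,195) if k=="orange" else (355,130,412,195)
    x0,y0,x1,y1=roi; ys,xs=np.nonzero(m[y0:y1,x0:x1])
    W=np.array([ray(t,(x+x0,y+y0),16)[:2] for x,y in zip(xs,ys)],np.float32)
    print("  rect",cv2.minAreaRect(W))
print("el on orange head top/side",tz((217,111),85),ray(t,(289.8,155.8),85)[:2],sz((299,79),85))
print("el on blue head",tz((572,109),85),sz((523,274),85))
print("bb cap",tz((699,323),79),"bar",tz((672,335),108),tz((742,302),108),"ear top",tz((626,353),6))
print("ob cap",tz((84,287),79),"bar",tz((62,256),108),tz((97,312),108),"ear",tz((124,342),6))
print("side bb cap", sz((455,480),79),"ears",sz((394,503),6),sz((502,543),6))
print("decoys",tz((402,118),60),tz((360,219),60))
print("mug jar",ray(t,(240,158),94)[:2],ray(t,(190,217),102)[:2],"bottle",ray(t,(200,130),158)[:2],"box corner",ray(t,(364,118),60)[:2])
# rod triangulation
def tri(a,b):
    o1=-t["R"].T@t["t"];d1=ray(t,a,0)-o1;o2=-s["R"].T@s["t"];d2=ray(s,b,0)-o2
    A=np.stack([d1,-d2],1);k=np.linalg.lstsq(A,o2-o1,rcond=None)[0]
    p,q=o1+k[0]*d1,o2+k[1]*d2; return ((p+q)/2).round(),np.linalg.norm(p-q).round()
for a in((400,290),(488,395),(422,265)):
    for b in((272,165),(305,250),(305,340)): print(a,b,tri(a,b))
```

```text
top cam [ 338.  134. 1267.]
side cam [  11. -530. 1165.]
orange head c [584.65  202.325] len 130.19209845455293 87.12664632590885 yaw 11.452340911951847 10.916574270447509
  rect ((584.6956176757812, 203.07339477539062), (132.07614135742188, 89.08733367919922), 11.890874862670898)
blue head c [594.975 -64.325] len 128.52939352537229 86.43566972031861 yaw 21.664823692644003 21.265950500787287
  rect ((594.755615234375, -63.303688049316406), (129.43910217285156, 89.41883087158203), 21.763656616210938)
el on orange head top/side [587.5 202.1] [586.48977578 202.26843889] [586.4 202.1]
el on blue head [596.7 -63.5] [596.9 -62.9]
bb cap [ 439.4 -159.3] bar [ 427.7 -132.6] [ 453.  -183.3] ear top [ 420.5 -120. ]
ob cap [453.2 296.1] bar [472.4 309.1] [432.5 282. ] ear [417.9 272.8]
side bb cap [ 440.1 -159.5] ears [ 420.2 -120. ] [ 461.5 -195.2]
decoys [591.4  62.2] [512.6  92.4]
mug jar [574.77405026 334.35823742] [413.1663075  455.02708049] bottle [631.4334592  428.75115578] box corner [704.92326836   1.10528366]
(400, 290) (272, 165) (array([292., -20., 516.]), np.float64(34.0))
(400, 290) (305, 250) (array([290., -76., 293.]), np.float64(77.0))
(400, 290) (305, 340) (array([ 253., -132.,  -37.]), np.float64(51.0))
(488, 395) (272, 165) (array([ 200., -119.,  668.]), np.float64(92.0))
(488, 395) (305, 250) (array([ 179., -181.,  545.]), np.float64(134.0))
(488, 395) (305, 340) (array([ 130., -241.,  384.]), np.float64(130.0))
(422, 265) (272, 165) (array([310., -41., 529.]), np.float64(19.0))
(422, 265) (305, 250) (array([ 315., -101.,  306.]), np.float64(7.0))
(422, 265) (305, 340) (array([ 285., -164.,    0.]), np.float64(41.0))
```

Run:
```python
from h import *
a=camera("top")["img"][230:400,360:640]; b=camera("side")["img"][60:400,150:430]
a=cv2.resize(a,None,fx=1.4,fy=1.4);b=cv2.resize(b,None,fx=1.4,fy=1.4)
h=max(a.shape[0],b.shape[0]); a=cv2.copyMakeBorder(a,0,h-a.shape[0],0,0,0)
cv2.imwrite("pics/rod.png",cv2.cvtColor(np.hstack([a,b]),cv2.COLOR_RGB2BGR))
```

```text
(no output)
```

View pics/rod.png

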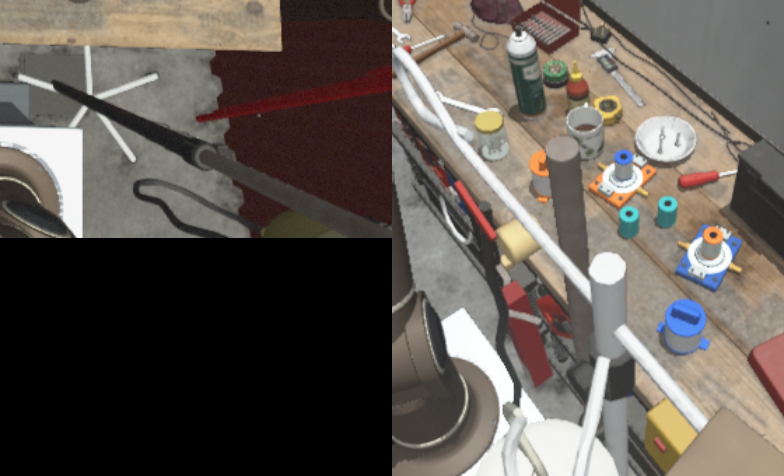

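Run:
```python
from h import *
t=camera("top"); s=camera("side")
for z in(-950,-850,-750): print(z,ray(t,(424,297),z).round())
def tri(a,b):
    o1=-t["R"].T@t["t"];d1=ray(t,a,0)-o1;o2=-s["R"].T@s["t"];d2=ray(s,b,0)-o2
    A=np.stack([d1,-d2],1);k=np.linalg.lstsq(A,o2-o1,rcond=None)[0]
    p,q=o1+k[0]*d1,o2+k[1]*d2; return ((p+q)/2).round(),np.linalg.norm(p-q).round()
print("collar",tri((505,340),(304,250)),tri((505,340),(304,330)))
for z in (-400,-200,0,200,400): print(z,ray(t,(505,340),z).round())
```

```text
-950 [ 126. -412. -950.]
-850 [ 135. -388. -850.]
-750 [ 145. -363. -750.]
collar (array([ 222., -195.,  516.]), np.float64(47.0)) (array([ 185., -252.,  364.]), np.float64(25.0))
-400 [  35. -568. -400.]
-200 [  72. -484. -200.]
0 [ 108. -399.    0.]
200 [ 144. -315.  200.]
400 [ 181. -231.  400.]
```

The heads are near (585.5,202.5) at yaw 11.5° and (595.5,-63.5) at yaw 21.6°. The elements are centred on them. The pole in the pictures stands off to the side at about (130,-395), clear of the arm's work area. First I go above the orange element.

Call:
apply_moves --rows '[[[0.425,-0.9,0,-0.15],[0.425,-0.9,0,-0.15],[0.425,-0.9,0,-0.15],[0.425,-0.9,0,-0.15],[0.425,-0.9,0,-0.15],[0.425,-0.9,0,-0.15],[0.425,-0.9,0,-0.15],[0.425,-0.9,0,-0.15],[0.425,-0.9,0,-0.15],[0.425,-0.9,0,-0.15]]]' --hand -1 --squeeze 40

```text
time_s: 1.33
eef_pos: [437.3, 201.0, 231.8]
tool_rot: [[-0.61, 0.792, 0.001], [0.792, 0.61, -0.001], [-0.001, 0.001, -1.0]]
wrist_force: [-0.1, 0.0, 0.5]
opening: 85.1
finger_force: 0.0
```

Call:
apply_moves --rows '[[[0.4035,-0.672,-0.15,-0.15],[0.4035,-0.672,-0.15,-0.15],[0.4035,-0.672,-0.15,-0.15],[0.4035,-0.672,-0.15,-0.15],[0.4035,-0.672,-0.15,-0.15],[0.4035,-0.672,-0.15,-0.15],[0.4035,-0.672,-0.15,-0.15],[0.4035,-0.672,-0.15,-0.15],[0.4035,-0.672,-0.15,-0.15],[0.4035,-0.672,-0.15,-0.15]]]'

```text
time_s: 2.17
eef_pos: [597.0, -65.2, 170.7]
tool_rot: [[-0.185, 0.983, -0.001], [0.983, 0.185, -0.001], [-0.001, -0.001, -1.0]]
wrist_force: [0.9, 0.9, -0.6]
opening: 85.3
finger_force: 0.0
```

Call:
apply_moves --rows '[[[0,0,-0.08,0],[0,0,-0.15,0],[0,0,-0.22,0],[0,0,-0.27,0],[0,0,-0.298,0],[0,0,-0.298,0],[0,0,-0.298,0]]]'

```text
time_s: 2.75
eef_pos: [597.1, -62.2, 52.6]
tool_rot: [[-0.189, 0.982, -0.0], [0.982, 0.189, 0.0], [0.0, 0.0, -1.0]]
wrist_force: [0.5, 1.0, 1.3]
opening: 85.7
finger_force: 0.0
```

Call:
apply_moves --rows '[[[0,0,0,0],[0,0,0,0],[0,0,0,0],[0,0,0,0],[0,0,0,0],[0,0,0,0],[0,0,0,0],[0,0,0,0]]]' --hand 1

```text
time_s: 3.42
eef_pos: [597.6, -63.0, 53.3]
tool_rot: [[-0.188, 0.982, 0.002], [0.982, 0.188, 0.0], [0.0, 0.002, -1.0]]
wrist_force: [-0.5, -0.1, 6.0]
opening: 38.7
finger_force: 39.5
```

Call:
apply_moves --rows '[[[0,0,0.06,0],[0,0,0.13,0],[0,0,0.18,0],[-0.05,0.03,0.2,0],[-0.13,0.07,0.2,0],[-0.21,0.115,0.2,0],[-0.28,0.155,0.18,0],[-0.33,0.18,0.12,0],[-0.342,0.1825,0.06,0],[-0.342,0.1825,0.02,0]]]'

```text
time_s: 4.25
eef_pos: [457.8, 11.2, 59.3]
tool_rot: [[-0.19, 0.982, -0.001], [0.982, 0.19, 0.001], [0.001, -0.001, -1.0]]
wrist_force: [-0.5, -0.1, -1.3]
opening: 38.5
finger_force: 40.4
```

Call:
apply_moves --rows '[[[0,0,-0.03,0],[0,0,-0.055,0],[0,0,-0.07,0],[0,0,-0.08,0],[0,0,-0.08,0],[0,0,-0.08,0]]]'

```text
time_s: 4.75
eef_pos: [460.7, 9.8, 28.4]
tool_rot: [[-0.188, 0.982, 0.001], [0.982, 0.188, 0.0], [-0.0, 0.001, -1.0]]
wrist_force: [0.1, -0.2, 0.0]
opening: 38.2
finger_force: 41.2
```

Call:
apply_moves --rows '[[[0,0,0,0],[0,0,0,0],[0,0,0,0],[0,0,0,0],[0,0,0,0],[0,0,0.04,0],[0,0,0.12,0],[0,0,0.21,0],[0,0,0.3,0],[0,0,0.32,0]]]' --hand -1

```text
time_s: 5.58
eef_pos: [462.6, 9.8, 160.8]
tool_rot: [[-0.188, 0.982, 0.007], [0.982, 0.188, 0.002], [0.0, 0.007, -1.0]]
wrist_force: [1.0, 0.4, 0.6]
opening: 85.6
finger_force: 0.0
```

Call:
apply_moves --rows '[[[0.05,0.08,0,0],[0.1,0.16,0,0],[0.15,0.24,0,0],[0.2,0.32,0,0],[0.26,0.4,0,0],[0.31,0.47,0,0],[0.3155,0.4805,0,0],[0.3155,0.4805,0,0],[0.3155,0.4805,0,0]]]'

```text
time_s: 6.33
eef_pos: [585.7, 201.4, 155.3]
tool_rot: [[-0.188, 0.982, -0.001], [0.982, 0.188, -0.001], [-0.001, -0.002, -1.0]]
wrist_force: [0.5, -0.3, -0.0]
opening: 85.3
finger_force: 0.0
```

Run:
```python
from h import *
c=shot("side","side2",(230,130,430,330),3)
print(blobs(c,"blue",(290,150,340,200)),[(b,ray(c,b[1],60)[:2]) for b in blobs(c,"orange",(300,200,390,320),8)],read_state()["eef_pos"])
```

```text
[([310, 168, 12, 9, 61], [315.0, 172.4])] [(([307, 200, 13, 8, 14], [312.6, 203.9]), array([518.91233763, 129.17945299]))] [585.70475345 200.56097689 155.62227817]
```

View pics/side2.png

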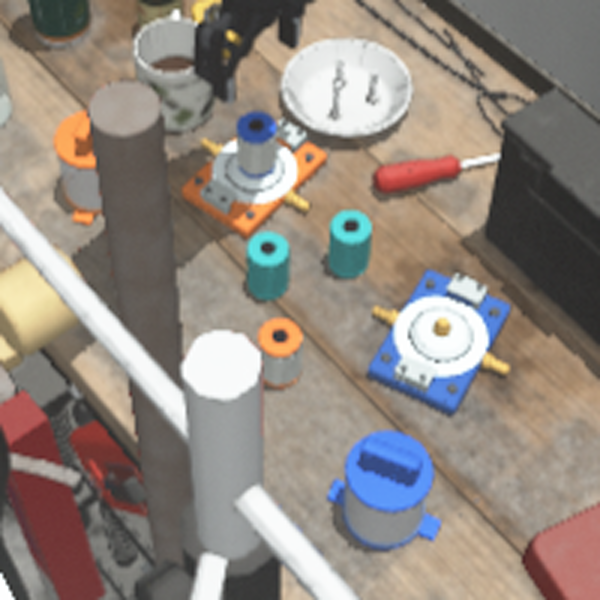

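The orange element stands upright on the bench at crop pixel (280,337). The blue head is bare, with its pin tip at (443,325) in the crop, which I'll use to check the head centre. Next is the blue element.

Call:
apply_moves --rows '[[[0,0,-0.07,0],[0,0,-0.14,0],[0,0,-0.2,0],[0,0,-0.25,0],[0,0,-0.26,0],[0,0,-0.26,0],[0,0,-0.26,0]]]'

```text
time_s: 6.97
eef_pos: [586.8, 201.3, 53.2]
tool_rot: [[-0.187, 0.982, 0.001], [0.982, 0.187, 0.0], [-0.0, 0.001, -1.0]]
wrist_force: [0.1, -0.5, -0.8]
opening: 85.2
finger_force: 0.0
```

Call:
apply_moves --rows '[[[0,0,0,0],[0,0,0,0],[0,0,0,0],[0,0,0,0],[0,0,0,0],[0,0,0,0],[0,0,0,0],[0,0,0,0]]]' --hand 1

```text
time_s: 7.63
eef_pos: [587.0, 202.5, 53.0]
tool_rot: [[-0.188, 0.982, 0.001], [0.982, 0.188, 0.001], [0.0, 0.001, -1.0]]
wrist_force: [0.0, 0.1, 6.7]
opening: 38.5
finger_force: 39.7
```

Run:
```python
from h import *
c=camera("side"); t=camera("top")
print("pin",ray(c,(443/3+230-.3,325/3+130-.3),41))
# pin in top: brightest-saturated gold near expected pixel
p=proj(t,(596,-63.5,41)); q=proj(c,(596,-63.5,41)); print(p,q)
for cc,pp in((t,p),(c,q)):
    x,y=pp.round().astype(int); h=cv2.cvtColor(cc["img"],cv2.COLOR_RGB2HSV)[y-6:y+7,x-6:x+7]
    ys,xs=np.nonzero(h[...,1]>90); print(len(xs), ray(cc,(xs.mean()+x-6,ys.mean()+y-6),39) if len(xs) else h[...,1])
```

```text
pin [593.7991241  -65.85073613  41.        ]
[385.84148639 158.43099518] [377.36531087 237.06233812]
25 [594.87722667 -62.59643921  39.        ]
21 [592.07674961 -66.09284165  39.        ]
```

Call:
apply_moves --rows '[[[0,0,0.07,0],[0,0,0.14,0],[0,-0.03,0.2,0],[0.005,-0.1,0.23,0],[0.008,-0.2,0.23,0],[0.01,-0.3,0.23,0],[0.014,-0.4,0.23,0],[0.017,-0.5,0.23,0],[0.02,-0.59,0.23,0],[0.0225,-0.65,0.23,0]]]'

```text
time_s: 8.57
eef_pos: [594.6, -62.6, 144.3]
tool_rot: [[-0.185, 0.983, 0.0], [0.983, 0.185, -0.002], [-0.002, -0.0, -1.0]]
wrist_force: [0.5, -0.7, -0.8]
opening: 38.4
finger_force: 40.4
```

Call:
apply_moves --rows '[[[0,-0.015,-0.01,0],[0,-0.015,-0.05,0],[0,-0.015,-0.1,0],[0,-0.015,-0.14,0],[0,-0.015,-0.17,0],[0,-0.015,-0.2,0],[0,-0.015,-0.22,0],[0,-0.015,-0.228,0],[0,-0.015,-0.228,0],[0,-0.015,-0.228,0]]]'

```text
time_s: 9.4
eef_pos: [595.7, -63.7, 53.2]
tool_rot: [[-0.189, 0.982, 0.001], [0.982, 0.189, 0.0], [-0.0, 0.001, -1.0]]
wrist_force: [-0.5, -0.7, -0.5]
opening: 38.2
finger_force: 40.3
```

Call:
apply_moves --rows '[[[0,0,0,0],[0,0,0,0],[0,0,0,0],[0,0,0,0],[0,0,0,0],[0,0,0.04,0],[0,0,0.11,0],[0,0,0.18,0],[0,0,0.24,0],[0,0,0.25,0]]]' --hand -1

```text
time_s: 10.23
eef_pos: [597.6, -64.4, 157.3]
tool_rot: [[-0.188, 0.982, 0.006], [0.982, 0.188, 0.0], [-0.001, 0.006, -1.0]]
wrist_force: [0.3, -0.6, 0.1]
opening: 85.7
finger_force: 0.0
```

Call:
apply_moves --rows '[[[-0.08,0.04,0,0],[-0.16,0.085,0,0],[-0.24,0.13,0,0],[-0.32,0.175,0,0],[-0.338,0.1845,0,0],[-0.338,0.1845,-0.08,0],[-0.338,0.1845,-0.17,0],[-0.338,0.1845,-0.25,0],[-0.338,0.1845,-0.3,0],[-0.338,0.1845,-0.312,0]]]'

```text
time_s: 11.07
eef_pos: [458.0, 9.6, 25.0]
tool_rot: [[-0.188, 0.982, -0.005], [0.982, 0.188, -0.001], [-0.0, -0.005, -1.0]]
wrist_force: [-1.2, 0.2, 0.6]
opening: 85.3
finger_force: 0.0
```

Call:
apply_moves --rows '[[[0,0,0,0],[0,0,0,0],[0,0,0,0],[0,0,0,0],[0,0,0,0],[0,0,0,0],[0,0,0,0],[0,0,0,0],[0,0,0,0]]]' --hand 1

```text
time_s: 11.82
eef_pos: [461.0, 10.1, 29.5]
tool_rot: [[-0.188, 0.982, 0.002], [0.982, 0.188, 0.001], [0.0, 0.002, -1.0]]
wrist_force: [-1.2, -0.6, 4.7]
opening: 38.6
finger_force: 39.4
```

Run:
```python
from h import *
c=camera("side"); t=camera("top")
# orange pin centre, and blue element cap on blue head
for cc in (t,c):
    p=proj(cc,(586,202.5,39)); x,y=p.round().astype(int); h=cv2.cvtColor(cc["img"],cv2.COLOR_RGB2HSV)[y-6:y+7,x-6:x+7]
    ys,xs=np.nonzero(h[...,1]>90); print("pin",len(xs), ray(cc,(xs.mean()+x-6,ys.mean()+y-6),39))
    p=proj(cc,(595,-63.5,85)).round().astype(int)
    for b in blobs(cc,"blue",(p[0]-12,p[1]-12,p[0]+12,p[1]+12),20): print("bluecap",b,ray(cc,b[1],83))
```

```text
pin 23 [583.9818504  203.33465109  39.        ]
bluecap ([386, 144, 11, 5, 22], [392.0, 145.2]) [624.16388832 -73.19062397  83.        ]
bluecap ([382, 149, 14, 14, 118], [388.3, 155.4]) [595.70024933 -63.32578158  83.        ]
pin 0 [nan nan nan]
bluecap ([367, 221, 19, 14, 130], [377.3, 227.9]) [594.32776233 -59.16356143  83.        ]<stdin>:6: RuntimeWarning: Mean of empty slice.
  ret = ret.dtype.type(ret / rcount)
```

Call:
apply_moves --rows '[[[0,0,0.06,0],[0,0,0.13,0],[0,0,0.2,0],[0.01,0.02,0.27,0],[0.05,0.08,0.28,0],[0.1,0.155,0.28,0],[0.15,0.235,0.28,0],[0.2,0.315,0.28,0],[0.25,0.39,0.28,0],[0.3,0.46,0.28,0]]]'

```text
time_s: 12.75
eef_pos: [580.9, 196.5, 141.3]
tool_rot: [[-0.19, 0.982, 0.001], [0.982, 0.189, 0.001], [0.001, 0.002, -1.0]]
wrist_force: [0.9, 0.3, -0.8]
opening: 38.7
finger_force: 40.4
```

Call:
apply_moves --rows '[[[0.013,0.022,0,0],[0.013,0.022,-0.02,0],[0.013,0.022,-0.07,0],[0.013,0.022,-0.11,0],[0.013,0.022,-0.15,0],[0.013,0.022,-0.18,0],[0.013,0.022,-0.2,0],[0.013,0.022,-0.215,0],[0.013,0.022,-0.217,0],[0.013,0.022,-0.217,0]]]'

```text
time_s: 13.58
eef_pos: [585.4, 202.2, 54.1]
tool_rot: [[-0.188, 0.982, 0.0], [0.982, 0.188, 0.0], [0.0, 0.0, -1.0]]
wrist_force: [-0.5, -0.3, -0.1]
opening: 38.7
finger_force: 40.3
```

Call:
apply_moves --rows '[[[0,0,0,0],[0,0,0,0],[0,0,0,0],[0,0,0,0],[0,0,0,0],[0,0,0.05,0],[0,0,0.12,0],[0,0,0.19,0],[0,0,0.26,0],[0,0,0.27,0]]]' --hand -1

```text
time_s: 14.42
eef_pos: [587.9, 203.3, 166.4]
tool_rot: [[-0.188, 0.982, 0.007], [0.982, 0.188, 0.003], [0.002, 0.007, -1.0]]
wrist_force: [1.3, -0.7, 0.7]
opening: 85.5
finger_force: 0.0
```

Call:
apply_moves --rows '[[[-0.04,0.03,0,-0.037],[-0.08,0.06,0,-0.074],[-0.12,0.09,0,-0.111],[-0.16,0.12,0,-0.148],[-0.2,0.15,0,-0.185],[-0.24,0.18,0,-0.222],[-0.28,0.21,0,-0.26,0.0],[-0.331,0.2325,0,-0.3],[-0.331,0.2325,0,-0.34],[-0.331,0.2325,0,-0.371]]]'

```text
invalid input at $.rows[0][6]: expected 4 numbers
```

Run:
```python
from h import *
s=read_state();print(s["eef_pos"],s["tool_rot"][:,1])
t=shot("top","top2",(230,125,450,240),3.6)
for n,cc in (("top",t),("side",camera("side"))):
  for col,X in(("orange",(585,202.5,83)),("blue",(595,-63.5,83))):
    p=proj(cc,X).round().astype(int)
    for b in blobs(cc,col,(p[0]-11,p[1]-11,p[0]+11,p[1]+11),20): print(n,col,b,ray(cc,b[1],84).round(1))
```

```text
[587.91395152 203.31348038 166.42058726] [0.98214503 0.18799115 0.0071036 ]
top blue ([382, 149, 14, 14, 97], [388.8, 155.2]) [596.1 -64.5  84. ]
side blue ([368, 221, 18, 14, 130], [377.4, 227.8]) [594.2 -59.5  84. ]
```

View pics/top2.png

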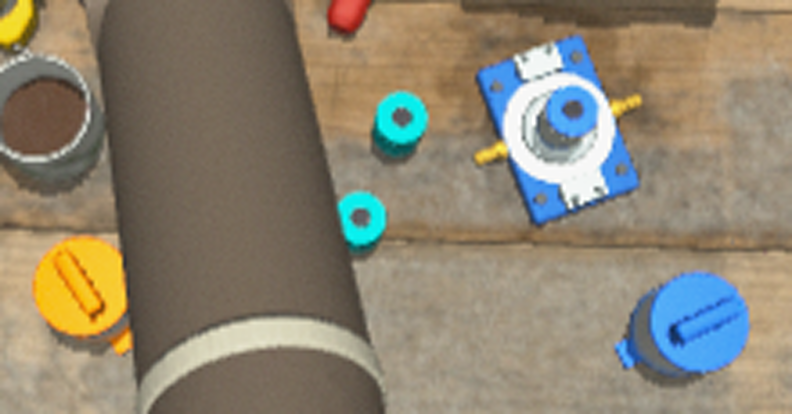

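A stray fifth number in one row got that call refused, so the arm stayed above the orange head. The blue element stands on the blue head at crop pixel (573,110). I'll send the move again.

Call:
apply_moves --rows '[[[-0.04,0.03,0,-0.037],[-0.08,0.06,0,-0.074],[-0.12,0.09,0,-0.111],[-0.16,0.12,0,-0.148],[-0.2,0.15,0,-0.185],[-0.24,0.18,0,-0.222],[-0.28,0.21,0,-0.26],[-0.331,0.2325,0,-0.3],[-0.331,0.2325,0,-0.34],[-0.331,0.2325,0,-0.371]]]'

```text
time_s: 15.35
eef_pos: [450.8, 296.5, 159.8]
tool_rot: [[0.83, 0.557, -0.002], [0.557, -0.83, -0.001], [-0.003, 0.0, -1.0]]
wrist_force: [-1.0, -0.3, 0.1]
opening: 85.7
finger_force: 0.0
```

Run:
```python
from h import *
s=read_state();print(s["eef_pos"],np.degrees(np.arctan2(*s["tool_rot"][1::-1,1])))
t=shot("top")
cc=camera("side")
p=proj(cc,(585,202.5,83)).round().astype(int); x,y=p
im=cv2.resize(cc["img"][y-60:y+60,x-90:x+70],None,fx=4,fy=4,interpolation=cv2.INTER_CUBIC)
cv2.imwrite("pics/side3.png",cv2.cvtColor(im,cv2.COLOR_RGB2BGR))
print(x,y)
for b in blobs(t,"orange",(280,140,305,175),15): print(b,ray(t,b[1],84).round(1))
```

```text
[450.75844369 296.48004648 159.79165385] -56.13236378733428
315 173
```

View pics/side3.png

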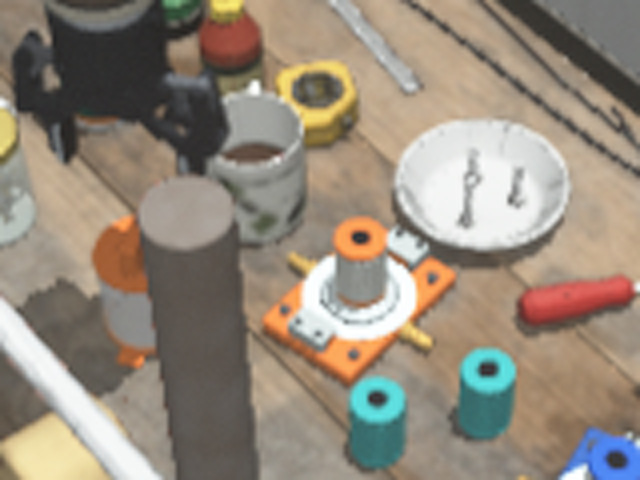

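The orange element stands upright on the orange head at crop pixel (358,240). The gripper is over the orange bowl, so I go down to its bar and grip it.

Call:
apply_moves --rows '[[[0,0,-0.06,0],[0,0,-0.12,0],[0,0,-0.17,0],[0,0,-0.195,0],[0,0,-0.195,0],[0,0,-0.195,0]]]'

```text
time_s: 15.95
eef_pos: [453.1, 295.2, 83.0]
tool_rot: [[0.828, 0.561, -0.001], [0.561, -0.828, -0.001], [-0.001, 0.001, -1.0]]
wrist_force: [0.5, 0.3, 0.5]
opening: 85.3
finger_force: 0.0
```

Call:
apply_moves --rows '[[[0,0,0,0],[0,0,0,0],[0,0,0,0],[0,0,0,0],[0,0,0,0],[0,0,0,0],[0,0,0,0],[0,0,0,0],[0,0,0,0],[0,0,0,0]]]' --hand 1 --squeeze 60

```text
time_s: 16.78
eef_pos: [452.8, 295.7, 83.2]
tool_rot: [[0.828, 0.56, -0.0], [0.56, -0.828, -0.0], [-0.0, 0.0, -1.0]]
wrist_force: [-0.9, 0.3, -1.6]
opening: 12.7
finger_force: 61.4
```

Call:
apply_moves --rows '[[[0,0,0.05,0],[0,0,0.12,0],[0,0,0.19,0],[0,0,0.25,0.02],[0.01,-0.005,0.29,0.05],[0.06,-0.04,0.29,0.085],[0.11,-0.075,0.29,0.12],[0.16,-0.11,0.29,0.155],[0.21,-0.145,0.29,0.19],[0.26,-0.18,0.29,0.225]]]'

```text
time_s: 17.62
eef_pos: [557.6, 223.0, 199.1]
tool_rot: [[0.26, 0.965, -0.0], [0.965, -0.26, -0.0], [-0.0, -0.0, -1.0]]
wrist_force: [-0.7, 1.8, -1.6]
opening: 13.1
finger_force: 61.3
```

Call:
apply_moves --rows '[[[0.04,-0.03,0,0.03],[0.071,-0.0525,0,0.06],[0.071,-0.0525,0,0.083],[0.071,-0.0525,0,0.083],[0.071,-0.0525,0,0.083]]]'

```text
time_s: 18.03
eef_pos: [585.1, 202.7, 198.9]
tool_rot: [[0.011, 1.0, -0.001], [1.0, -0.011, 0.0], [0.0, -0.001, -1.0]]
wrist_force: [-0.4, 0.3, -1.2]
opening: 12.8
finger_force: 61.3
```

Run:
```python
from h import *
s=read_state();print(s["eef_pos"],np.degrees(np.arctan2(*s["tool_rot"][1::-1,1])),s["wrist_force"])
cc=shot("side","side4",(240,90,400,230),4)
for X in((585.2,202.8,85),(585.2,202.8,115)): print((proj(cc,X)-(240,90))*4)
```

```text
[585.05405419 202.67923121 198.93327655] -0.6386239583212855 [-0.44801414  0.29360137 -1.19246107]
[298.22916211 328.92206366]
[297.89880134 302.05412952]
```

View pics/side4.png

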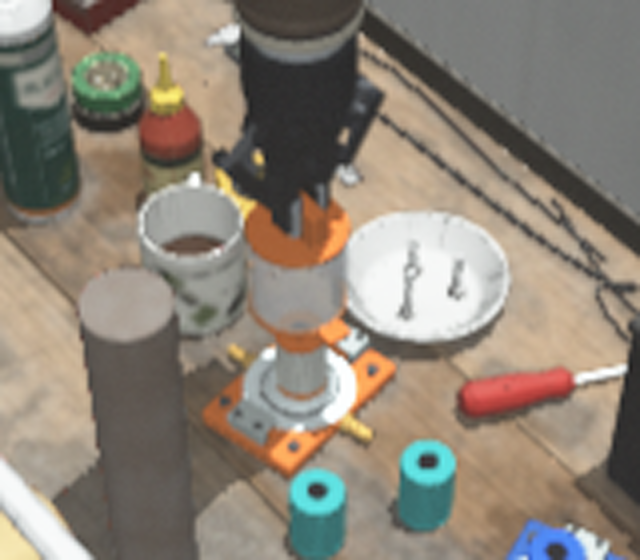

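The orange bowl hangs level and centred over its head, foot ellipse at crop x 248–346 with the axis expected at 298. Now I lower it.

Call:
apply_moves --rows '[[[0,0,-0.04,0],[0,0,-0.08,0],[0,0,-0.12,0],[0,0,-0.16,0],[0,0,-0.19,0],[0,0,-0.21,0],[0,0,-0.225,0],[0,0,-0.238,0],[0,0,-0.247,0],[0,0,-0.25,0]]]'

```text
time_s: 18.92
eef_pos: [585.4, 202.8, 99.1]
tool_rot: [[0.009, 1.0, 0.0], [1.0, -0.009, -0.0], [-0.0, 0.0, -1.0]]
wrist_force: [-1.2, 0.1, 5.2]
opening: 12.7
finger_force: 62.4
```

Call:
apply_moves --rows '[[[0,0,-0.001,0],[0,0,-0.001,0],[0,0,-0.001,0]]]'

```text
time_s: 19.17
eef_pos: [585.6, 202.8, 99.3]
tool_rot: [[0.009, 1.0, 0.001], [1.0, -0.009, 0.0], [0.0, 0.001, -1.0]]
wrist_force: [0.1, 0.1, -1.2]
opening: 13.1
finger_force: 61.4
```

Call:
apply_moves --rows '[[[0,0,0,-0.03],[0,0,0,-0.067],[0,0,0,-0.104],[0,0,0,-0.141],[0,0,0,-0.178],[0,0,0,-0.215],[0,0,0,-0.252],[0,0,0,-0.289],[0,0,0,-0.326],[0,0,0,-0.363]]]'

```text
time_s: 20.0
eef_pos: [585.3, 203.1, 99.2]
tool_rot: [[0.915, 0.405, 0.0], [0.405, -0.915, 0.001], [0.0, -0.0, -1.0]]
wrist_force: [-0.1, 0.3, -1.4]
opening: 12.8
finger_force: 61.4
```

Call:
apply_moves --rows '[[[0,0,0,-0.02],[0,0,0,-0.04],[0,0,0,-0.05],[0,0,0,-0.06],[0,0,0,-0.065],[0,0,0,-0.07],[0,0,0,-0.07]]]'

```text
time_s: 20.58
eef_pos: [585.2, 203.5, 99.2]
tool_rot: [[0.98, 0.201, -0.0], [0.201, -0.98, 0.001], [0.0, -0.001, -1.0]]
wrist_force: [-2.1, 1.9, 2.2]
opening: 12.8
finger_force: 62.0
```

Run:
```python
from h import *
s=read_state();print(s["eef_pos"],np.degrees(np.arctan2(*s["tool_rot"][1::-1,1])),s["wrist_force"],s["ft_torque"])
```

```text
[585.24357752 203.54969799  99.22798146] -78.40767536008327 [-2.08771383  1.91166956  2.16802715] [0.3770969  0.6709065  0.09218626]
```

Call:
apply_moves --rows '[[[0,0,0,-0.01],[0,0,0,-0.02],[0,0,0,-0.02],[0,0,0,-0.02]]]'

```text
time_s: 20.92
eef_pos: [585.4, 205.1, 99.4]
tool_rot: [[0.99, 0.143, 0.0], [0.143, -0.99, 0.003], [0.001, -0.002, -1.0]]
wrist_force: [-2.2, 4.5, 1.3]
opening: 12.8
finger_force: 63.5
```

Run:
```python
from h import *
s=read_state();print(s["eef_pos"],np.degrees(np.arctan2(*s["tool_rot"][1::-1,1])),s["wrist_force"],s["ft_torque"])
```

```text
[585.36001917 205.13858886  99.41060743] -81.80664161094305 [-2.15955478  4.54385445  1.30329847] [1.25085051 0.67008169 0.78748382]
```

The torque built up and the TCP was pushed aside, so the orange bowl is at its stop. I release it and head for the blue bowl.

Call:
apply_moves --rows '[[[0,0,0,0.01],[0,0,0,0.01],[0,0,0,0.01],[0,0,0,0.01],[0,0,0,0.01],[0,0,0.02,0.01],[0,0,0.07,0.01],[0,0,0.14,0.01],[0,0,0.22,0.01],[0,0,0.25,0.01]]]' --hand -1

```text
time_s: 21.75
eef_pos: [587.2, 202.3, 203.5]
tool_rot: [[0.986, 0.169, 0.005], [0.169, -0.986, 0.002], [0.005, -0.001, -1.0]]
wrist_force: [0.7, -0.2, -0.1]
opening: 85.2
finger_force: 0.0
```

Call:
apply_moves --rows '[[[-0.02,-0.06,0,0.037],[-0.04,-0.12,0,0.074],[-0.06,-0.18,0,0.111],[-0.085,-0.24,0,0.148],[-0.11,-0.3,0,0.185],[-0.135,-0.36,0,0.222],[-0.16,-0.42,0,0.26],[-0.18,-0.48,0,0.297],[-0.2,-0.54,0,0.334],[-0.22,-0.6,0,0.37]]]'

```text
time_s: 22.58
eef_pos: [496.8, -38.5, 199.3]
tool_rot: [[0.23, 0.973, 0.001], [0.973, -0.23, 0.0], [0.0, 0.001, -1.0]]
wrist_force: [0.5, -0.8, 0.6]
opening: 85.2
finger_force: 0.0
```

Call:
apply_moves --rows '[[[-0.03,-0.06,0,0.037],[-0.06,-0.12,0,0.074],[-0.09,-0.18,0,0.111],[-0.12,-0.24,0,0.148],[-0.14,-0.3,-0.03,0.185],[-0.1425,-0.303,-0.07,0.222],[-0.1425,-0.303,-0.1,0.228],[-0.1425,-0.303,-0.1,0.228]]]'

```text
time_s: 23.25
eef_pos: [438.8, -158.8, 157.5]
tool_rot: [[-0.46, 0.888, -0.003], [0.888, 0.46, 0.0], [0.002, -0.002, -1.0]]
wrist_force: [-0.9, 0.9, -0.2]
opening: 85.8
finger_force: 0.0
```

Run:
```python
from h import *
s=read_state();print(s["eef_pos"],np.degrees(np.arctan2(*s["tool_rot"][1::-1,1])))
t=camera("top")["img"]; c=camera("side")
a=cv2.resize(t[125:210,250:350],None,fx=4,fy=4); b=cv2.resize(c["img"][130:310,240:400],None,fx=2.5,fy=2.5)
h=450; a=cv2.copyMakeBorder(a,0,h-a.shape[0],0,0,0)
cv2.imwrite("pics/chk.png",cv2.cvtColor(np.hstack([a,b[:450]]),cv2.COLOR_RGB2BGR))
```

```text
[ 438.7712097  -158.76221107  157.45204269] 27.361109480830528
```

View pics/chk.png

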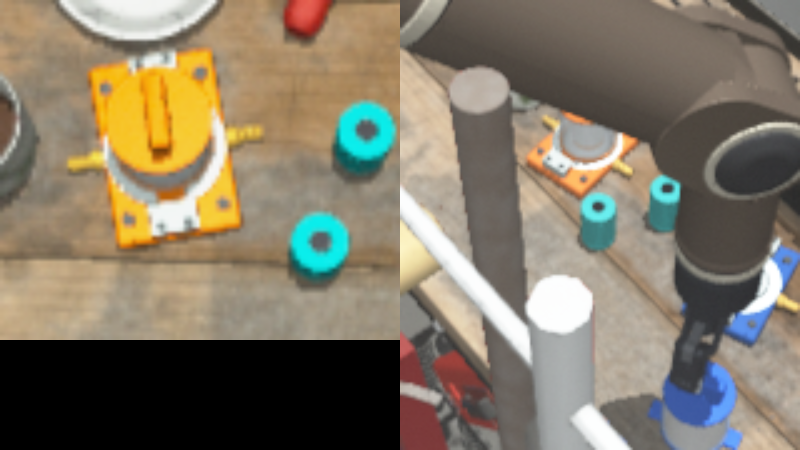

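The orange bowl sits on its head with the bar along head x and its ear under the claw (crop pixel about (173,200)). Next I grip the blue bowl.

Call:
apply_moves --rows '[[[0,0,-0.06,0],[0,0,-0.12,0],[0,0,-0.165,0],[0,0,-0.189,0],[0,0,-0.189,0],[0,0,-0.189,0]]]'

```text
time_s: 23.85
eef_pos: [440.8, -158.5, 83.9]
tool_rot: [[-0.46, 0.888, 0.0], [0.888, 0.46, -0.0], [-0.0, 0.0, -1.0]]
wrist_force: [-0.3, -0.2, 0.4]
opening: 85.3
finger_force: 0.0
```

Call:
apply_moves --rows '[[[0,0,0,0],[0,0,0,0],[0,0,0,0],[0,0,0,0],[0,0,0,0],[0,0,0,0],[0,0,0,0],[0,0,0,0],[0,0,0,0],[0,0,0,0]]]' --hand 1

```text
time_s: 24.68
eef_pos: [440.5, -158.4, 83.5]
tool_rot: [[-0.46, 0.888, 0.0], [0.888, 0.46, 0.0], [0.0, 0.0, -1.0]]
wrist_force: [-0.3, 1.4, 6.5]
opening: 12.9
finger_force: 60.4
```

Call:
apply_moves --rows '[[[0,0,0.05,0],[0,0,0.12,0],[0,0,0.19,0],[0,0,0.25,-0.01],[0.02,0.01,0.29,-0.03],[0.08,0.05,0.29,-0.05],[0.14,0.085,0.29,-0.07],[0.2,0.12,0.29,-0.097],[0.26,0.16,0.29,-0.097],[0.32,0.195,0.29,-0.097]]]'

```text
time_s: 25.52
eef_pos: [569.1, -79.1, 198.7]
tool_rot: [[-0.173, 0.985, -0.001], [0.985, 0.173, 0.0], [0.0, -0.001, -1.0]]
wrist_force: [1.0, -1.0, -0.8]
opening: 12.5
finger_force: 59.4
```

Call:
apply_moves --rows '[[[0.05,0.03,0,0],[0.0675,0.0415,0,0],[0.0675,0.0415,0,0],[0.0675,0.0415,0,0],[0.0675,0.0415,0,0]]]'

```text
time_s: 25.93
eef_pos: [594.0, -65.2, 199.1]
tool_rot: [[-0.171, 0.985, -0.001], [0.985, 0.171, -0.0], [-0.0, -0.001, -1.0]]
wrist_force: [0.1, -0.5, -1.3]
opening: 12.5
finger_force: 59.4
```

Run:
```python
from h import *
s=read_state();print(s["eef_pos"],np.degrees(np.arctan2(*s["tool_rot"][1::-1,1])),s["wrist_force"])
cc=shot("side","side5",(300,150,460,290),4)
for X in((595.2,-63.8,85),(595.2,-63.8,115)): print((proj(cc,X)-(300,150))*4)
```

```text
[593.98462991 -65.20681357 199.07129942] 9.856633988314039 [ 0.0886983  -0.48799193 -1.34748435]
[315.11885952 313.68306216]
[319.5421912 288.3980086]
```

View pics/side5.png

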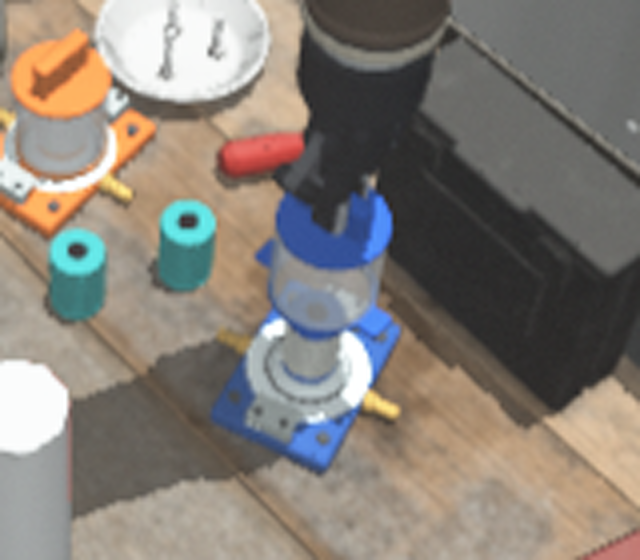

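The blue bowl hangs level over its element, foot centre at about (324,310) in the crop against an expected x of 319.5. That's within the boss taper, so I lower it.

Call:
apply_moves --rows '[[[0,0,-0.04,0],[0,0,-0.08,0],[0,0,-0.12,0],[0,0,-0.16,0],[0,0,-0.19,0],[0,0,-0.21,0],[0,0,-0.225,0],[0,0,-0.238,0],[0,0,-0.247,0],[0,0,-0.25,0]]]'

```text
time_s: 26.82
eef_pos: [595.6, -63.9, 99.6]
tool_rot: [[-0.173, 0.985, 0.0], [0.985, 0.173, 0.0], [0.0, 0.001, -1.0]]
wrist_force: [-4.0, 0.5, 10.9]
opening: 12.9
finger_force: 61.0
```

Call:
apply_moves --rows '[[[0,0,-0.001,0],[0,0,-0.001,0],[0,0,-0.001,0]]]'

```text
time_s: 27.07
eef_pos: [595.6, -63.9, 99.6]
tool_rot: [[-0.173, 0.985, 0.001], [0.985, 0.173, 0.0], [0.0, 0.001, -1.0]]
wrist_force: [-2.6, 0.5, 5.4]
opening: 12.7
finger_force: 60.3
```

Seated, with a light contact force. Now I turn it clockwise, about 78° plus a little over.

Call:
apply_moves --rows '[[[0,0,0,-0.03],[0,0,0,-0.067],[0,0,0,-0.104],[0,0,0,-0.141],[0,0,0,-0.178],[0,0,0,-0.215],[0,0,0,-0.252],[0,0,0,-0.289],[0,0,0,-0.326],[0,0,0,-0.363]]]'

```text
time_s: 27.9
eef_pos: [595.9, -63.9, 99.6]
tool_rot: [[0.826, 0.564, 0.001], [0.564, -0.826, -0.0], [0.001, 0.001, -1.0]]
wrist_force: [-1.3, 0.3, 2.5]
opening: 13.1
finger_force: 60.0
```

Call:
apply_moves --rows '[[[0,0,0,-0.02],[0,0,0,-0.04],[0,0,0,-0.055],[0,0,0,-0.065],[0,0,0,-0.075],[0,0,0,-0.085],[0,0,0,-0.085]]]'

```text
time_s: 28.48
eef_pos: [595.9, -61.7, 99.7]
tool_rot: [[0.943, 0.332, 0.0], [0.332, -0.943, 0.003], [0.001, -0.003, -1.0]]
wrist_force: [-3.8, 5.1, 9.8]
opening: 13.0
finger_force: 61.0
```

Run:
```python
from h import *
s=read_state();print(s["eef_pos"],np.degrees(np.arctan2(*s["tool_rot"][1::-1,1])),s["wrist_force"],s["ft_torque"])
```

```text
[595.86588058 -61.7277923   99.67661409] -70.63207090041149 [-3.75863459  5.07213471  9.82425601] [1.35184349 0.77402975 0.39688681]
```

Call:
apply_moves --rows '[[[0,0,0,0.01],[0,0,0,0.01],[0,0,0,0.01],[0,0,0,0.01],[0,0,0,0.01],[0,0,0.02,0.01],[0,0,0.07,0.01],[0,0,0.14,0.01],[0,0,0.22,0.01],[0,0,0.25,0.01]]]' --hand -1

```text
time_s: 29.32
eef_pos: [596.7, -65.0, 203.2]
tool_rot: [[0.933, 0.359, 0.004], [0.359, -0.933, -0.001], [0.004, 0.002, -1.0]]
wrist_force: [0.8, -0.5, 0.8]
opening: 85.5
finger_force: 0.0
```

Call:
apply_moves --rows '[[[-0.09,0,0,0],[-0.18,0,0.02,0],[-0.27,0,0.05,0],[-0.35,0,0.1,0],[-0.4,0,0.15,0],[-0.4,0,0.2,0],[-0.4,0,0.25,0],[-0.4,0,0.25,0],[-0.4,0,0.25,0]]]'

```text
time_s: 30.07
eef_pos: [436.1, -63.1, 299.8]
tool_rot: [[0.932, 0.363, 0.003], [0.363, -0.932, 0.01], [0.007, -0.008, -1.0]]
wrist_force: [-0.4, 1.4, -0.1]
opening: 85.6
finger_force: 0.0
```

Run:
```python
from h import *
t=camera("top")["img"]; c=camera("side")["img"]
a=cv2.resize(t[120:220,270:420],None,fx=2.6,fy=2.6,interpolation=cv2.INTER_CUBIC); b=cv2.resize(c[140:310,270:420],None,fx=2.6,fy=2.6,interpolation=cv2.INTER_CUBIC)
a=cv2.copyMakeBorder(a,0,b.shape[0]-a.shape[0],0,0,0)
cv2.imwrite("pics/fin.png",cv2.cvtColor(np.hstack([a,b]),cv2.COLOR_RGB2BGR))
```

```text
(no output)
```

View pics/fin.png

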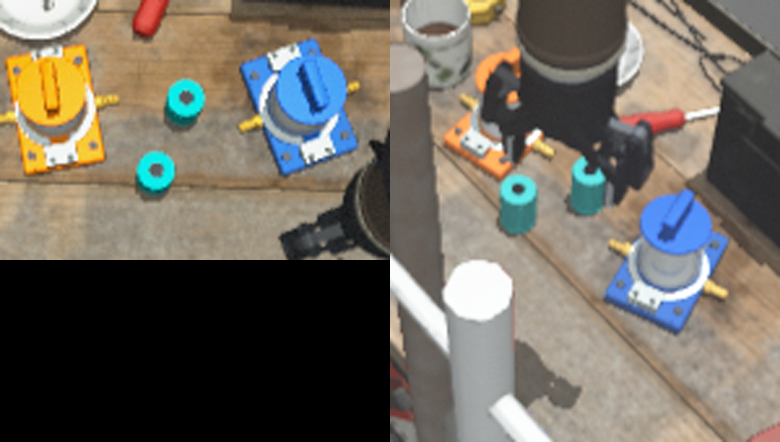

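Both bowls sit level on their own heads, orange at (50,90) and blue at (312,88) in the crop. Their bars lie along head x, the ears are under the claws and the gripper is clear.

```bash
python3 -c "
from bench import *
print(finish_job())"
```

```text
the job is handed in; nothing more can be done
None
```

I swapped the two elements onto the heads of their own colour, turned each matching bowl clockwise to its stop, and handed the job in at about 30 s; the hand-in call returned no verdict.

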